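# Prise apart two jammed parts tubs and sort them by size

### The job

The small orange tub is jammed inside the large blue one. Push the pair along the bench into the wedge fork, from its flared end, so that the wedges prise the small tub up loose while the large one stays down under the rails; then stand the small tub upright on the round cork mat, and slide the large tub on out of the fork's far end so that it stands on the blue painted patch, clear of the fork. Leave the jar, the glue bottle and the wood offcut where they are.

Things in the scene. Friction and masses are not known exactly. Their poses are not given: they have to be found in the camera images.
- fork: Wedge fork fixed to the bench: two plywood side walls with metal wedge rails on top. Origin on the bench, midway between the walls, half-way along. Its +y is the way tubs are pushed through (entry -y, exit +y); x across. Walls and rails span y = -85 to +85 mm; walls' inner faces x = +-69 mm, outer +-79 mm. Rails overhang inwards to x = +-55 mm, leaving a 110 mm slot open above.
- entry (a point): On the bench at the mouth of the fork's flared entry, fork frame (0, -132) mm, fork's axes. Here the 40 mm high guide walls are about 180 mm apart; they narrow to 138 mm at y = -85 mm, where the side walls and rails begin.
- rail_top (a point): Point midway between the rails at the height of their level part, fork frame (0, 60, 92) mm, fork's axes. Rail undersides are flat, 58 mm above the bench; the tops rise from 62 mm (y = -85) to 92 mm (y = +45), then run level to y = +82, where a red upstand, 10 mm high, stops the small tub's pegs. The fork is 102 mm high at most.
- patch (a point): Centre, on the bench, of the blue painted patch beyond the fork's exit for the large tub: 150 mm across, 170 mm along, at (0, 175) mm in the fork's frame, with the fork's axes. It is only paint.
- large_mid (a point): Large blue open tub, at its centre, half-way up (28 mm). 104 (x) by 120 (y) by 56 mm high, walls and floor 4 mm, 0.26 kg. At the start its y is within 0.2 rad of the fork's. Lips 4 mm thick along its rims at +-x reach x = +-66 mm and slide under the rails. Rubber clips inside its end walls grip the small tub's foot with about 6 N: lifted in the open, both come; risen 17 mm, it is free.
- small_mid (a point): Small orange open tub, at its centre, half-way up (39 mm). 92 (x) by 108 (y) by 78 mm high, walls and floor 4 mm, 0.18 kg. At the start it sits on the large tub's floor, axes parallel to that tub's, this point 15 mm above large_mid. Pushed through the fork it rises 24 mm in all and hangs on the rails' level part while its middle is at y = +45 to +76 mm in the fork's frame.
- small_bar (a point): Centre of the small tub's handle (its axes; 31 mm above small_mid): a wooden bar 12 by 12 mm that crosses the open top along x, free space below it and 44 mm to the end walls on either side. Outside the side walls it goes on as round black pegs, 12 mm thick, to x = +-66 mm, which ride up the wedges (at the start their undersides are 12 mm above the large tub's lips).
- mat_top (a point): Centre of the top of the round cork mat for the small tub, 170 mm across, 4 mm thick, fixed to the bench.
- jar: Bystander: amber glass jar, 68 mm across, 90 mm high, origin under its foot. Not to be moved.
- glue: Bystander: white glue bottle, 56 mm across, 130 mm high, origin under its foot. Not to be moved.
- offcut: Bystander: wood block 130 (its x) by 60 by 30 mm high, origin under its foot. Not to be moved.
There are look-alikes about, which are no part of the job. Of the things shaped like the part that bears large_mid, the blue one is meant.

How it is judged:
By the outcome, as a careful person would: the job done as asked, in the order asked, and still so for the second after the job is handed in, with the robot touching nothing.
It also fails if it takes over 72 s, if anything falls off the work surface, if the arm or the gripper's body presses on something with over 40 N, if the wrist force passes 120 N, or if a joint passes its speed limit or range.

### The arm

A 7-joint arm with a two-finger parallel gripper is mounted at the origin on the work surface. World frame = base frame: x ahead of the robot, y to its left, z up, the work surface at z = 0. Lengths are in mm, angles in rad, forces in N, time in s.
With the tool pointing down it reaches from about 400 to 875 mm from the base axis. Payload 4.4 kg.
Tool frame: the origin (TCP) lies at the very end of the fingers, on their centre line; the grasp point (between the pads) lies 19 mm behind it; z points along the fingers, y is the line along which they close (so a half turn about z gives the same grasp; the last joint's range is limited). The gripper opens to 85 mm and grips with 20 to 120 N. Pads are 22 mm wide; open, the fingers measure 114 mm over their backs; the gripper's body (76 mm by 85 mm) begins 54 mm behind the grasp point. The pads swing forward as they close: fully open they stand 13 mm farther back than shut.
Start: joints at [1.208, 0.628, 0.038, 1.517, -0.027, 0.996, -0.02], TCP at [190.129, -621.586, 208.213] pointing down, gripper open.
Joint ranges: [-3.06, 3.06], [-0.37, 2.12], [-1.25, 1.32], [0.18, 2.47], [-1.1, 4.24], [0.23, 1.98], [-2.94, 2.94]. Speed limits (rad/s): [2.57, 2.57, 3.14, 3.14, 3.14, 3.14, 3.14].

### API

Orientations are given as [roll, pitch, yaw] about the fixed x, y, z axes, in that order (R = Rz(yaw) Ry(pitch) Rx(roll)).
In Python, from cell import ctrl gives the robot as it stands.
- The arm moves only by the tool step_arm, never from a script. Its argument "series" is a list that holds one entry, the list of rows, each a list of 7 numbers: the turn, a rotation vector about the tool's x, y, z as a fraction of full scale, then the shift along the tool's x, y, z as a fraction of full scale, then the closure, from 0 (fully open) to 1 (shut). In form: [[[ax, ay, az, tx, ty, tz, gripper], ...]]. A call has 1 to 12 rows; each row shifts and turns the commanded pose from where the row before left it, along the tool's axes as they then stand; what a row does not reach is not made up. Full scale, the value 1, is 150 mm for a shift and 45 degrees for a turn. A row lasts 1/10 s, in which the tool goes at most 50 mm and 8.59 degrees, less where a joint would pass 70% of its speed; a pose out of reach is approached as far as the arm can. A call with a number of a shift or a turn outside -1 to 1 is refused whole. A call with a gripper value outside its range is refused whole. The fingers move at their own pace and stop on an object; the grip force is fixed at half the most. Time passes only in rows, so rows that do not move let the fingers close. It gives the time, the measured TCP pose, the force, the opening and the grip force at its end, in the units of the state.
- ctrl.read_state(): the state, without advancing time (a new reading comes with each control period).
- ctrl.get_image(name): name is "side" or "top"; returns a dict with "img" (400x640x3 uint8, red, green, blue), "fx", "fy", "cx", "cy" (pixels), "R" (3x3) and "t" (3): a world point X has camera coordinates R X + t. Camera axes: x right, y down, z forward; pixel columns grow to the right and rows downward; lengths in mm; the calibration is good to about 2 mm. A picture is of the moment at which its call begins. There is no depth.
- ctrl.finish_job(): hands the job in; it is judged then, once.
Trained networks look in a picture, given as the dict that the camera call returned (one of the last four; its "shot" number tells which), for a name from the list of things; names that differ only in an ending like _2 or _b are one class to them, and where a whole thing is asked for, a point or a joint stands for the part that bears it (a point fixed in the world has none). Each returns a list of dicts, best first, with "score" (0 to 1); they miss things now and then, are a little off and sometimes report something else, mostly with a low value. They report only what shows in the picture. A call takes as long as a camera call. They do not tell look-alikes from the thing itself.
- ctrl.recognise(picture, thing): "centre" ([column, row] in pixels, amid what is visible of it).
The state is a dict: "clock": time; "qpos": joint angles; "qd": joint speeds; "tau": joint torques, N m; "eef_pos": TCP position; "tool_rot": TCP orientation; "force": force on the tool from outside, world axes, zero at the start; "torque": the same for the moment, N m; "width": finger opening in mm; "gripper_force": force on a finger pad.
Only numpy, scipy, OpenCV 4.12 (cv2) and the standard library are available. Lean on these libraries where they do the work, as an engineer would, in place of code of your own. Each camera call takes 0.05 s, during which the arm holds its last target. There are 200 camera calls.

## Working session

There is one attempt and no reset: what is moved stays moved. The work goes in short steps, Python scripts to look and compute and a tool call to move; the robot and the scene stay as the last step left them, time stands still between calls to the robot, and variables do not carry over. Pictures are saved under pics/ and viewed, at most 10 in all, crops included, and the job is handed in when it is done.

Besides the shell and the picture viewer there is one more tool, called after "Emit:" by a JSON object that holds its "name" and its "arguments". step_arm: Moves the arm, as the interface text tells. Shift numbers are shares of 150 mm and turn numbers shares of 45 degrees, none past 1 either way. Its arguments: {"type":"object","properties":{"series":{"type":"array","items":{"type":"array","items":{"type":"array","items":{"type":"number","minimum":-1,"maximum":1}}}}},"required":["series"]}

```bash
mkdir -p pics
cat > h.py <<'E'
import numpy as np, cv2
from cell import ctrl
def ray(p,px):
    R=np.array(p["R"]);t=np.array(p["t"]);d=R.T@np.array([(px[0]-p["cx"])/p["fx"],(px[1]-p["cy"])/p["fy"],1]);return -R.T@t,d
def atz(p,px,z):
    o,d=ray(p,px);return (o+d*(z-o[2])/d[2]).round(1)
def proj(p,X):
    c=np.array(p["R"])@np.array(X,float)+np.array(p["t"]);return [p["fx"]*c[0]/c[2]+p["cx"],p["fy"]*c[1]/c[2]+p["cy"]]
def save(p,n,crop=None,s=1):
    im=cv2.cvtColor(np.array(p["img"]),cv2.COLOR_RGB2BGR)
    if crop: a,b,c,d=crop; im=im[b:d,a:c]
    cv2.imwrite("pics/"+n,cv2.resize(im,None,fx=s,fy=s,interpolation=cv2.INTER_CUBIC))
E
python3 - <<'E'
from h import *
s=ctrl.read_state();print(s["eef_pos"],s["tool_rot"],s["clock"],s["width"])
Z=dict(fork=50,large_mid=28,small_mid=43,small_bar=74,mat_top=4,jar=45,glue=65,offcut=15,patch=0,entry=0,rail_top=92)
for v in ("top","side"):
    p=ctrl.get_image(v);save(p,v+".png");o,_=ray(p,[0,0]);print(v,o.round(),np.array(p["R"])[2].round(2))
    for n in Z:
        for r in ctrl.recognise(p,n): print(n,round(r["score"],2),np.round(r["centre"]),atz(p,r["centre"],Z[n]))
E
```

```text
[ 189.96146088 -620.90993844  207.29339593] [-3.13966774e+00  7.45161576e-06  2.96876211e-01] 0.0 85.84695248869063
top [ 421.  -89. 1232.] [ 0.05  0.03 -1.  ]
fork 0.94 [248. 187.] [508.  175.1  50. ]
large_mid 0.8 [221. 259.] [284.6 254.   28. ]
large_mid 0.77 [354. 229.] [ 387.5 -152.6   28. ]
large_mid 0.76 [496. 158.] [ 616.6 -582.8   28. ]
large_mid 0.74 [416. 247.] [ 339.  -343.5   28. ]
large_mid 0.67 [252. 190.] [502.4 166.7  28. ]
small_mid 0.97 [359. 214.] [ 435.5 -165.    43. ]
small_bar 0.85 [360. 211.] [ 442.6 -165.5   74. ]
mat_top 0.82 [268. 134.] [681.1 126.3   4. ]
jar 0.74 [360. 133.] [ 682.  -163.4   45. ]
glue 0.73 [166. 172.] [548.8 422.6  65. ]
offcut 0.71 [438. 162.] [ 601.4 -409.9   15. ]
offcut 0.4 [253. 190.] [503.4 166.6  15. ]
patch 0.95 [252. 186.] [514.5 172.    0. ]
patch 0.44 [166. 173.] [552.4 451.9   0. ]
entry 0.65 [248. 188.] [508.2 185.2   0. ]
rail_top 0.69 [254. 189.] [500.  147.5  92. ]
side [108. 895. 675.] [ 0.34 -0.8  -0.49]
fork 0.81 [288. 265.] [476.2 207.4  50. ]
large_mid 0.93 [388. 188.] [ 346.3 -332.3   28. ]
large_mid 0.87 [339. 150.] [ 627.3 -602.7   28. ]
large_mid 0.76 [346. 213.] [ 432.  -116.9   28. ]
large_mid 0.39 [280. 188.] [ 704.4 -193.7   28. ]
small_mid 0.62 [349. 198.] [ 443.2 -183.7   43. ]
small_bar 0.77 [346. 198.] [ 435.2 -130.3   74. ]
small_bar 0.32 [289. 264.] [461.5 229.9  74. ]
mat_top 0.7 [289. 266.] [499.2 160.2   4. ]
mat_top 0.69 [238. 247.] [674.6 139.6   4. ]
jar 0.77 [282. 189.] [ 680.1 -158.8   45. ]
jar 0.4 [208. 319.] [560.2 429.7  45. ]
glue 0.8 [209. 321.] [539.4 449.3  65. ]
patch 0.82 [287. 264.] [508.5 152.6   0. ]
entry 0.95 [289. 264.] [506.4 149.5   0. ]
rail_top 0.91 [291. 263.] [448.1 246.3  92. ]
rail_top 0.34 [242. 248.] [590.4 235.7  92. ]
```

```bash
python3 -c "
import cv2,numpy as np
cv2.imwrite('pics/both.png',np.vstack([cv2.imread('pics/top.png'),cv2.imread('pics/side.png')])[:, :] if 0 else cv2.imread('pics/top.png'))"
```

```text
(no output)
```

View pics/top.png

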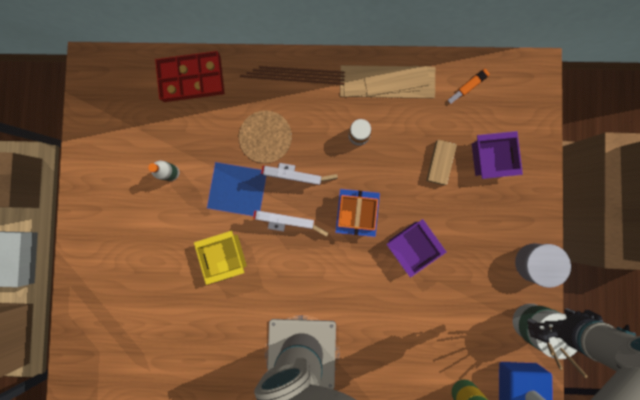

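View pics/side.png

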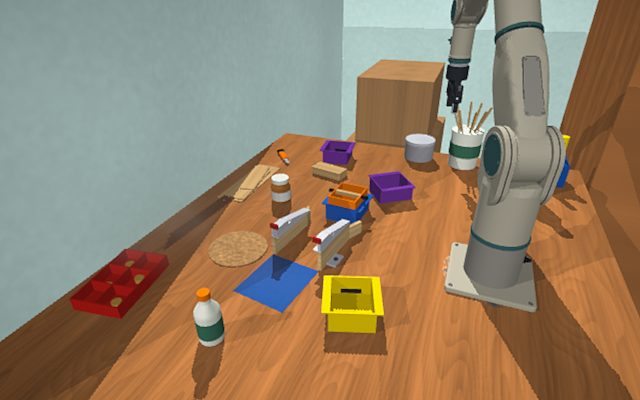

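The top view shows the orange-in-blue pair at (358,213), just outside the flared end of the fork (~(290,198)). The blue patch is at (236,189), the mat at (265,136) and the jar at (360,130). The glue bottle is at (163,170) and the offcut at (442,162). Things that could be taken for the large tub are yellow (220,257), purple (416,247), purple (498,155) and a blue bin at the bench edge (525,380). I choose the blue tub with the orange one in it at (358,213), and check it in one crop.

Run:
```python
from h import *
p=ctrl.get_image("top");save(p,"crop.png",(190,110,390,250),4)
im=np.array(p["img"]);hsv=cv2.cvtColor(im,cv2.COLOR_RGB2HSV)
def seg(lo,hi,box,z,name):
    m=cv2.inRange(hsv,lo,hi);k=np.zeros_like(m);a,b,c,d=box;k[b:d,a:c]=m[b:d,a:c]
    cs=max(cv2.findContours(k,0,2)[0],key=cv2.contourArea)
    c=cs.reshape(-1,2); W=np.array([atz(p,q,z)[:2] for q in c.astype(float)],np.float32)
    r=cv2.minAreaRect(W);print(name,cv2.contourArea(cs),np.round(r[0],1),np.round(r[1],1),round(r[2],1),cv2.boxPoints(r).round().tolist())
seg((100,100,40),(125,255,255),(195,150,275,225),0,"patch")
seg((100,100,40),(125,255,255),(325,180,390,245),56,"large")
seg((3,150,80),(18,255,255),(325,180,390,245),82,"small")
print(hsv[136,265],hsv[110,300],hsv[213,345])
```

```text
patch 2192.0 [504.8 221.4] [165.2 144.8] 81.8 [[421.0, 150.0], [565.0, 129.0], [588.0, 293.0], [445.0, 313.0]]
large 69.5 [ 384.2 -124.2] [54.6 15.4] 83.9 [[374.0, -151.0], [389.0, -152.0], [395.0, -98.0], [379.0, -96.0]]
small 3974.5 [ 440.5 -157.6] [188.1 188.3] 1.4 [[344.0, -66.0], [349.0, -254.0], [537.0, -249.0], [532.0, -61.0]]
[ 15 126 150] [ 13 156 142] [ 12 208 208]
```

View pics/crop.png

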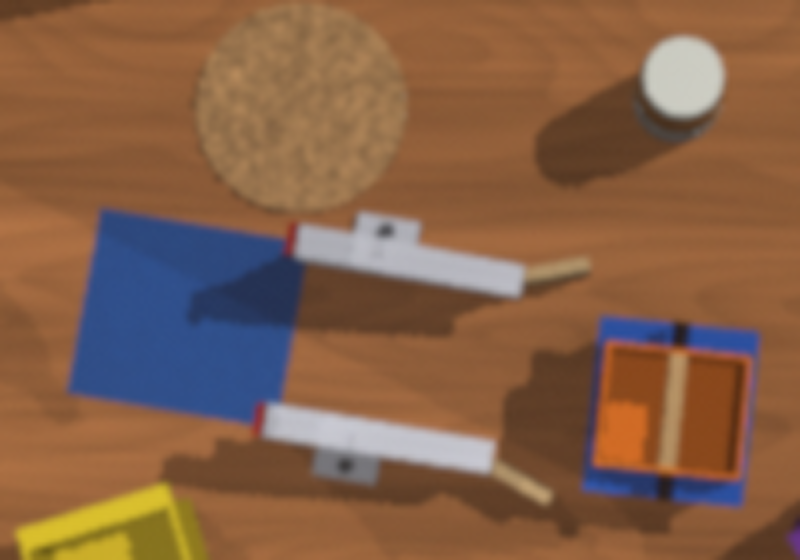

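The crop confirms the orange tub in the blue one at crop (672,412), bar running up-down. The fork's entry faces the pair and its red upstands are at (293,238) and (260,420). Next I fit the poses by reprojection.

```bash
cat >> h.py <<'E'
from scipy.optimize import least_squares
def fit(views,g):
    # views: list of (picture, [[u,v,x,y,z],...])
    def f(q):
        c,s=np.cos(q[2]),np.sin(q[2]);return np.concatenate([np.array(proj(p,[q[0]+c*a[2]-s*a[3],q[1]+s*a[2]+c*a[3],a[4]]))-a[:2] for p,A in views for a in A])
    r=least_squares(f,g,x_scale=[10,10,.1],loss="soft_l1");return r.x.round(3),f(r.x).reshape(-1,2).round(1).tolist()
E
python3 - <<'E'
from h import *
p=ctrl.get_image("top")
K=lambda A:[[190+(a[0]+.5)/4-.5,110+(a[1]+.5)/4-.5]+list(a[2:]) for a in A]
F=[(102,209,75,260,0),(306,242,75,90,0),(70,392,-75,260,0),
(296,224,79,85,102),(290,256,55,85,102),(525,265,79,-85,62),(520,298,55,-85,62),(262,403,-55,85,102),(256,436,-79,85,102),(495,440,-55,-85,62),(490,473,-79,-85,62)]
print("fork",fit([(p,K(F))],[500,50,-.15]))
L=[(602,318,66,60,56),(760,333,66,-60,56),(744,506,-66,-60,56),(584,490,-66,60,56)]
S=[(607,340,46,54,82),(753,355,46,-54,82),(741,480,-46,-54,82),(592,467,-46,54,82),(682,322,66,0,78),(664,500,-66,0,78)]
print("large",fit([(p,K(L))],[440,-150,-.1]));print("small",fit([(p,K(S))],[440,-150,-.1]))
M=[(302,2,85,0,4),(302,213,-85,0,4),(196,108,0,85,4),(408,108,0,-85,4)]
print("mat",fit([(p,K(M))],[680,120,0]))
E
```

```text
fork (array([ 4.79669e+02,  4.70200e+01, -1.42000e-01]), [[-0.1, -0.1], [1.1, 0.3], [-0.5, 0.4], [-0.4, -0.5], [-0.4, -0.4], [0.1, 0.2], [0.0, -0.2], [0.1, -0.0], [0.1, -0.1], [0.2, 0.4], [0.1, 0.1]])
large (array([ 4.39188e+02, -1.61183e+02, -7.50000e-02]), [[-0.1, -0.4], [0.1, -0.2], [-0.0, 0.4], [0.0, 0.3]])
small (array([ 4.39564e+02, -1.60183e+02, -7.80000e-02]), [[-0.2, 0.2], [-0.1, 0.2], [-0.1, 0.2], [0.4, -0.4], [-0.1, -0.1], [0.0, -0.0]])
mat (array([6.74477e+02, 1.35044e+02, 2.60000e-02]), [[0.1, 0.0], [-0.2, 0.2], [-0.0, 0.1], [0.1, -0.3]])
```

```bash
cat >> h.py <<'E'
from scipy.spatial.transform import Rotation as Ro
def where():
    s=ctrl.read_state();r=np.array(s["tool_rot"]);R=Ro.from_euler("xyz",r);print("t",round(s["clock"],2),"pos",np.round(s["eef_pos"],1),"rpy",r.round(3),"F",np.round(s["force"],1),"w",round(s["width"],1),"gf",round(s["gripper_force"],1),"yaw of y",round(r[2],3));return np.array(s["eef_pos"]),R
FK=np.array([479.67,47.02]);FY=-.142
def fk(x,y,z): c,s=np.cos(FY),np.sin(FY);return np.array([FK[0]+c*x-s*y,FK[1]+s*x+c*y,z])
def plan(target,yaw):
    P,R=where();G=Ro.from_euler("xyz",[np.pi,0,yaw]);rv=(R.inv()*G).as_rotvec()/(np.pi/4);d=G.inv().apply(np.array(target)-P)/150
    print("turn",rv.round(3),"then shift",d.round(3),"min rows",np.linalg.norm(rv)*45/8.59,np.linalg.norm(d)*3)
E
python3 -c "
from h import *
plan([439.5,-160.5,140],-.077)"
```

```text
t 1.3 pos [ 190.1 -621.6  208.2] rpy [3.142 0.    0.297] F [0.1 0.4 0.7] w 85.5 gf 0.0 yaw of y 0.297
turn [0.    0.    0.476] then shift [ 1.421 -3.193  0.455] min rows 2.493060344893304 10.572660172516667
```

Emit:
{"name": "step_arm", "arguments": {"series": [[[0,0,0.159,0,0,0,0],[0,0,0.159,0,0,0,0.5],[0,0,0.158,0,0,0,0.5],[0,0,0,0.12,-0.27,0.035,0.5],[0,0,0,0.12,-0.27,0.035,0.5],[0,0,0,0.12,-0.27,0.035,0.5],[0,0,0,0.12,-0.27,0.035,0.5],[0,0,0,0.12,-0.27,0.035,0.5],[0,0,0,0.12,-0.27,0.035,0.5],[0,0,0,0.12,-0.27,0.035,0.5],[0,0,0,0.12,-0.27,0.035,0.5],[0,0,0,0.12,-0.27,0.035,0.5]]]}}

```text
clock: 2.5
eef_pos: [380.6, -269.2, 161.1]
tool_rot: [3.141, -0.001, -0.077]
force: [1.0, -0.7, 0.4]
width: 42.5
gripper_force: 0.0
```

```bash
python3 -c "
from h import *
plan([439.5,-160.5,140],-.077)"
```

```text
t 2.5 pos [ 380.6 -269.2  161.1] rpy [ 3.141e+00 -1.000e-03 -7.700e-02] F [ 1.  -0.7  0.4] w 42.5 gf 0.0 yaw of y -0.077
turn [ 0.    -0.001 -0.   ] then shift [ 0.336 -0.753  0.141] min rows 0.007264017429152263 2.5080471395781374
```

Emit:
{"name": "step_arm", "arguments": {"series": [[[0,0,0,0.112,-0.251,0.047,0.5],[0,0,0,0.112,-0.251,0.047,0.5],[0,0,0,0.112,-0.251,0.047,0.5],[0,0,0,0,0,0,0.5],[0,0,0,0,0,0.14,0.5],[0,0,0,0,0,0.14,0.5],[0,0,0,0,0,0.15,0.5],[0,0,0,0,0,0.14,0.5],[0,0,0,0,0,0,0.5],[0,0,0,0,0,0,1],[0,0,0,0,0,0,1],[0,0,0,0,0,0,1]]]}}

```text
clock: 3.7
eef_pos: [439.4, -162.2, 55.5]
tool_rot: [3.141, -0.002, -0.077]
force: [0.0, 0.6, 4.4]
width: 8.1
gripper_force: 58.7
```

Emit:
{"name": "step_arm", "arguments": {"series": [[[0,0,0,0,0,0,1],[0,0,0,0,0,0,1],[0,0,0,0,0,0,1]]]}}

```text
clock: 4.0
eef_pos: [439.4, -162.2, 55.5]
tool_rot: [3.141, -0.002, -0.077]
force: [-1.3, 0.4, 6.8]
width: 8.0
gripper_force: 59.3
```

```bash
python3 -c "
from h import *
p=ctrl.get_image('side');save(p,'s2.png',(260,130,460,260),4)
print(fk(0,-185,54),fk(0,60,78))
plan(fk(0,-195,54),FY)"
```

```text
[ 453.48819575 -136.117962     54.        ] [488.16139597 106.41609578  78.        ]
t 4.05 pos [ 439.4 -162.2   55.5] rpy [ 3.141e+00 -2.000e-03 -7.700e-02] F [-0.6 -0.5  7.9] w 7.9 gf 59.3 yaw of y -0.077
turn [ 0.001 -0.003  0.083] then shift [ 0.068 -0.119  0.01 ] min rows 0.4327774088583109 0.4127990836401597
```

View pics/s2.png

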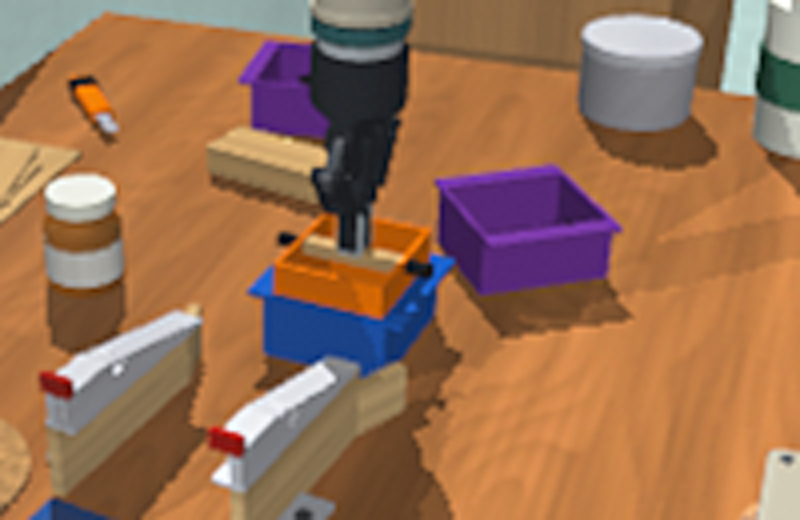

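Emit:
{"name": "step_arm", "arguments": {"series": [[[0,0,0.042,0,0,0,1],[0,0,0.041,0,0,0,1],[0,0,0,0.034,-0.06,-0.004,1],[0,0,0,0.034,-0.06,0,1],[0,0,0,0,-0.1,0,1],[0,0,0,0,-0.1,0,1],[0,0,0,0,-0.1,0,1],[0,0,0,0,-0.1,0,1],[0,0,0,0,0,0,1]]]}}

```text
clock: 4.95
eef_pos: [461.8, -83.2, 55.5]
tool_rot: [-3.14, -0.002, -0.138]
force: [0.0, 1.3, 5.6]
width: 7.8
gripper_force: 60.3
```

```bash
python3 -c "
from h import *
p=ctrl.get_image('top');save(p,'t3.png',(230,140,390,260),5)
plan(fk(0,-75,54),FY)"
```

```text
t 5.0 pos [461.8 -83.7  55.5] rpy [-3.14e+00 -3.00e-03 -1.38e-01] F [0.9 1.6 4.8] w 7.9 gf 60.1 yaw of y -0.138
turn [-0.002 -0.003  0.005] then shift [-0.005 -0.379  0.01 ] min rows 0.03167168545974386 1.1384546384095704
```

View pics/t3.png

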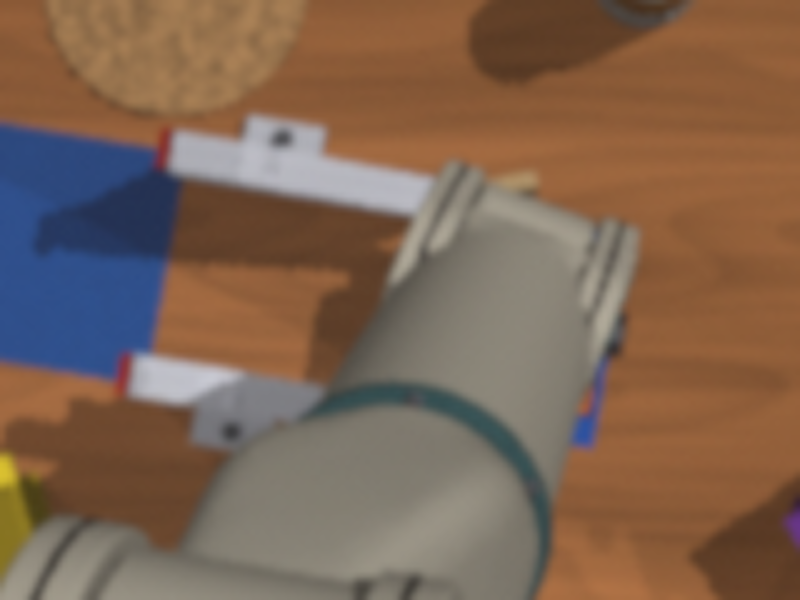

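The arm hides most of the view. The blue tub's rear corner at crop (590,440) shows that the pair follows, and the force is low. Next I push it further under the rails.

Emit:
{"name": "step_arm", "arguments": {"series": [[[0,0,0.005,-0.003,-0.1,0,1],[0,0,0,-0.002,-0.1,0,1],[0,0,0,0,-0.1,0,1],[0,0,0,0,-0.09,0,1],[0,0,0,0,0,0,1],[0,0,0,0,0,0,0.72],[0,0,0,0,0,0,0.72]]]}}

```text
clock: 5.7
eef_pos: [467.8, -27.3, 54.9]
tool_rot: [-3.141, -0.0, -0.145]
force: [0.3, 0.1, -0.4]
width: 24.1
gripper_force: 0.0
```

```bash
python3 -c "
from h import *
plan(fk(0,60,76),FY)"
```

```text
t 5.7 pos [467.8 -27.3  54.9] rpy [-3.141 -0.    -0.145] F [ 0.3  0.1 -0.4] w 24.1 gf 0.0 yaw of y -0.145
turn [-0.    -0.    -0.004] then shift [ 0.008 -0.902 -0.141] min rows 0.01960602081018167 2.7388283411828995
```

Emit:
{"name": "step_arm", "arguments": {"series": [[[0,0,0,0.004,-0.08,0,0.72],[0,0,0,0.004,-0.08,0,0.72],[0,0,0,0,-0.08,-0.016,0.72],[0,0,0,0,-0.08,-0.018,0.72],[0,0,0,0,-0.08,-0.018,0.72]]]}}

```text
clock: 6.2
eef_pos: [477.4, 31.9, 63.0]
tool_rot: [3.141, 0.0, -0.146]
force: [-1.0, -4.2, 1.9]
width: 24.1
gripper_force: 2.0
```

```bash
python3 -c "
from h import *
p=ctrl.get_image('side');save(p,'s4.png',(220,150,420,300),4)
plan(fk(0,67,76),FY)"
```

```text
t 6.25 pos [478.   34.8  63.2] rpy [-3.14  -0.    -0.143] F [ 0.8 -0.4  1.9] w 23.9 gf 0.9 yaw of y -0.143
turn [-0.002 -0.001 -0.001] then shift [-0.001 -0.529 -0.085] min rows 0.01404740250939432 1.6072568005344445
```

View pics/s4.png

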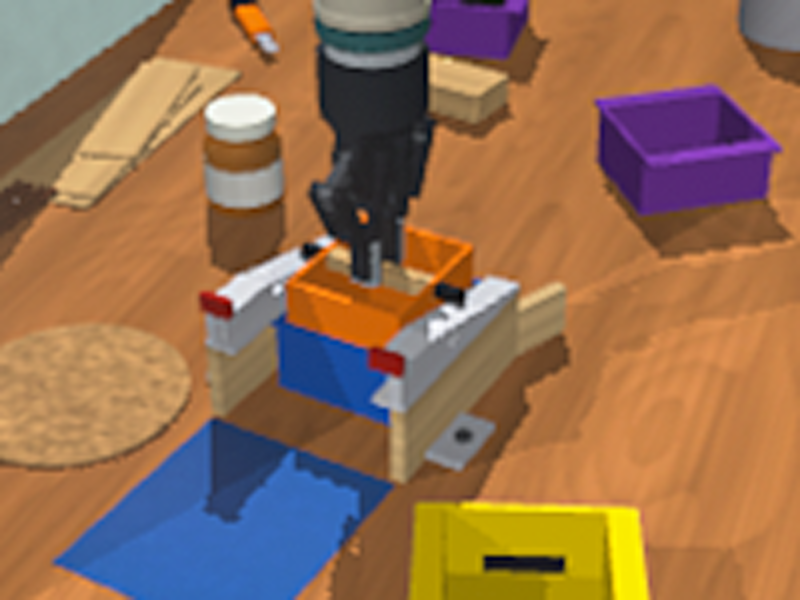

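The picture shows the pegs riding on both rails (crop (312,250) and (450,292)), with the small tub rising and the large one under the rails. I carry on.

Emit:
{"name": "step_arm", "arguments": {"series": [[[0,0,0,0,-0.08,-0.018,0.72],[0,0,0,0,-0.08,-0.018,0.72],[0,0,0,0,-0.08,-0.018,0.72],[0,0,0,0,-0.08,-0.018,0.72],[0,0,0,0,-0.08,-0.013,0.72],[0,0,0,0,-0.08,0,0.72],[0,0,0,0,-0.05,0,0.72],[0,0,0,0,0,0,0.72]]]}}

```text
clock: 7.05
eef_pos: [489.2, 112.5, 75.3]
tool_rot: [-3.14, 0.0, -0.143]
force: [-0.2, 1.4, -0.7]
width: 24.3
gripper_force: 0.0
```

```bash
python3 -c "
from h import *
p=ctrl.get_image('side');save(p,'s5.png',(220,150,420,300),4)
plan(fk(0,67,76),FY)"
```

```text
t 7.1 pos [488.9 111.5  75.3] rpy [-3.14   0.    -0.144] F [0.1 0.7 0.9] w 24.1 gf 0.0 yaw of y -0.144
turn [-0.001  0.    -0.003] then shift [-0.    -0.012 -0.005] min rows 0.015293289859245088 0.039890315421915304
```

View pics/s5.png

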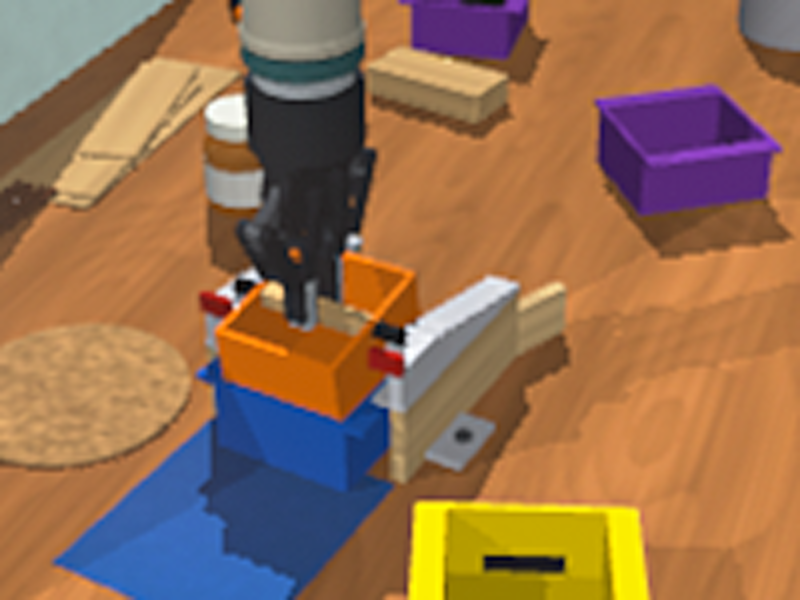

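The picture shows the small tub risen with its pegs on the level part next to the red upstands (crop (385,332)), and the large tub down below. I grip and lift.

Emit:
{"name": "step_arm", "arguments": {"series": [[[0,0,0,0,0,0,1],[0,0,0,0,0,0,1],[0,0,0,0,0,0,1],[0,0,0,0,0,0,1],[0,0,0,0,0,-0.05,1],[0,0,0,0,0,-0.1,1],[0,0,0,0,0,-0.15,1],[0,0,0,0,0,-0.15,1],[0,0,0,0,0,-0.15,1],[0,0,0,0,0,-0.15,1],[0,0,0,0,0,-0.05,1],[0,0,0,0,0,0,1]]]}}

```text
clock: 8.3
eef_pos: [489.7, 109.8, 196.3]
tool_rot: [-3.141, -0.002, -0.146]
force: [0.5, -0.1, -1.1]
width: 9.6
gripper_force: 58.1
```

```bash
python3 -c "
from h import *
p=ctrl.get_image('side');save(p,'s6.png',(220,120,420,270),4)
plan([674.5,135,195],FY)"
```

```text
t 8.35 pos [488.9 109.7 195.3] rpy [-3.141 -0.    -0.146] F [-0.4  0.6 -2.3] w 9.4 gf 58.1 yaw of y -0.146
turn [-0.    -0.    -0.005] then shift [ 1.201 -0.342  0.002] min rows 0.027759835514862566 3.747035644617047
```

View pics/s6.png

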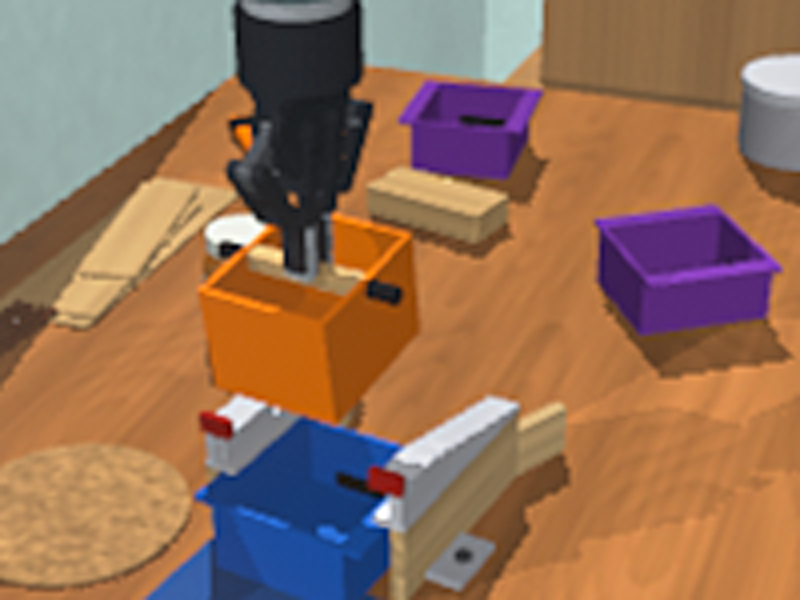

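The small tub hangs free at crop (310,310) and the large one stays down in the fork. I carry the small tub to the mat.

Emit:
{"name": "step_arm", "arguments": {"series": [[[0,0,0,0.08,-0.022,0,1],[0,0,0,0.15,-0.043,0,1],[0,0,0,0.2,-0.056,0,1],[0,0,0,0.2,-0.056,0,1],[0,0,0,0.2,-0.056,0,1],[0,0,0,0.2,-0.056,0,1],[0,0,0,0.12,-0.036,0,1],[0,0,0,0.051,-0.016,0,1],[0,0,0,0,0,0.2,1],[0,0,0,0,0,0.2,1],[0,0,0,0,0,0.2,1],[0,0,0,0,0,0.15,1]]]}}

```text
clock: 9.55
eef_pos: [671.9, 133.8, 79.6]
tool_rot: [3.14, 0.005, -0.146]
force: [-1.2, 0.3, -1.6]
width: 9.3
gripper_force: 58.0
```

Emit:
{"name": "step_arm", "arguments": {"series": [[[0,0,0,0,0,0.08,1],[0,0,0,0,0,0.05,1],[0,0,0,0,0,0.02,1],[0,0,0,0,0,0,1]]]}}

```text
clock: 9.95
eef_pos: [675.0, 134.0, 60.9]
tool_rot: [-3.141, -0.001, -0.146]
force: [-0.7, 0.1, -1.2]
width: 9.6
gripper_force: 58.1
```

```bash
python3 -c "
from h import *
plan([674.5,135,51.5],FY)"
```

```text
t 9.95 pos [675.  134.   60.9] rpy [-3.141e+00 -1.000e-03 -1.460e-01] F [-0.7  0.1 -1.2] w 9.6 gf 58.1 yaw of y -0.146
turn [-0.    -0.001 -0.005] then shift [-0.004 -0.006  0.063] min rows 0.028660810400362113 0.18975564714864587
```

Emit:
{"name": "step_arm", "arguments": {"series": [[[0,0,0,0,0,0.02,1],[0,0,0,0,0,0.02,1],[0,0,0,0,0,0,1]]]}}

```text
clock: 10.25
eef_pos: [676.2, 133.3, 56.4]
tool_rot: [-3.141, -0.003, -0.147]
force: [-1.6, -1.1, 6.2]
width: 9.4
gripper_force: 58.9
```

Emit:
{"name": "step_arm", "arguments": {"series": [[[0,0,0,0,0,0.01,1],[0,0,0,0,0,0.006,1],[0,0,0,0,0,0,1]]]}}

```text
clock: 10.55
eef_pos: [676.3, 132.1, 55.4]
tool_rot: [3.141, -0.004, -0.147]
force: [-3.3, -2.7, 12.5]
width: 9.8
gripper_force: 59.8
```

Emit:
{"name": "step_arm", "arguments": {"series": [[[0,0,0,0,0,0,0.6],[0,0,0,0,0,0,0.5],[0,0,0,0,0,0,0.5],[0,0,0,0,0,-0.1,0.5],[0,0,0,0,0,-0.2,0.5],[0,0,0,0,0,-0.3,0.5],[0,0,0,0,0,-0.3,0.5],[0,0,0,-0.3,0,0,0.5],[0,0,0,-0.3,0,0,0.5],[0,0,0,-0.3,0,0,0.5],[0,0,0,0,0,0,0.5]]]}}

```text
clock: 11.65
eef_pos: [533.2, 155.0, 187.2]
tool_rot: [3.141, 0.009, -0.143]
force: [0.6, 0.8, 0.7]
width: 42.8
gripper_force: 0.0
```

```bash
python3 -c "
from h import *
p=ctrl.get_image('side');save(p,'s7.png',(180,150,420,330),3.3)
p=ctrl.get_image('top');save(p,'t7.png',(190,100,350,220),5)
plan(fk(0,126,130),FY)"
```

```text
t 11.75 pos [541.  154.4 188.4] rpy [-3.14e+00 -1.00e-03 -1.45e-01] F [ 1.   0.3 -0.3] w 43.1 gf 0.0 yaw of y -0.145
turn [-0.002 -0.002 -0.004] then shift [-0.303 -0.073  0.389] min rows 0.023237696760891123 1.49719384540543
```

View pics/s7.png

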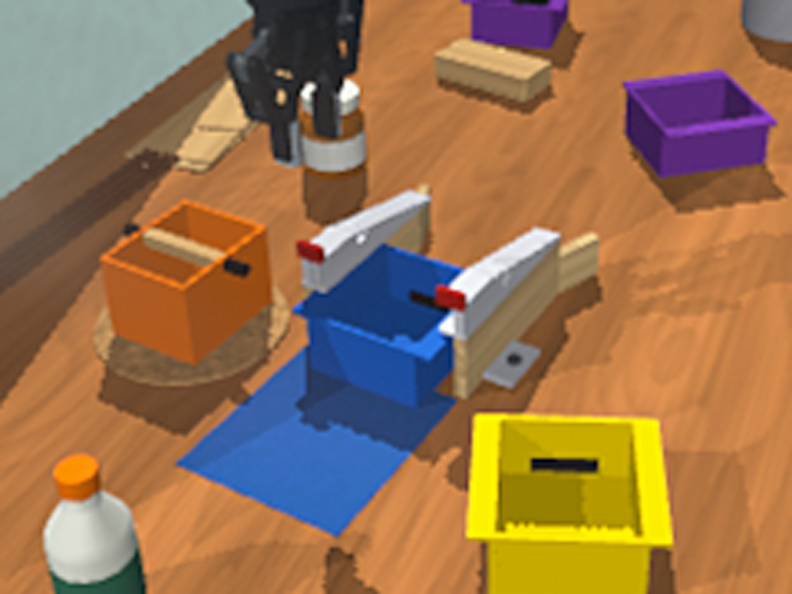

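The small orange tub stands upright on the mat (crop (187,290)). The large tub's end wall sticks out of the fork, its base from (312,380) to (417,403). Next I fit its pose.

```bash
python3 -c "
from h import *
p=ctrl.get_image('side')
A=[[180+(u+.5)/3.3-.5,150+(v+.5)/3.3-.5,x,y,z] for u,v,x,y,z in [(295,308,66,60,56),(312,380,52,60,0),(417,403,-52,60,0)]]
q,r=fit([(p,A)],[488,106,-.14]);print(q,r)
c,s=np.cos(FY),np.sin(FY);d=q[:2]-FK;print('in fork',c*d[0]+s*d[1],-s*d[0]+c*d[1])
"
```

```text
[ 4.9078e+02  9.9210e+01 -1.1000e-01] [[-0.6, 0.2], [-0.1, -3.7], [0.7, 0.8]]
in fork 3.6120778048338495 53.237027470848
```

Emit:
{"name": "step_arm", "arguments": {"series": [[[0,0,-0.003,-0.1,-0.015,0,0],[0,0,0,-0.1,-0.015,0,0],[0,0,0,-0.1,-0.015,0,0],[0,0,0,0,0,0,0],[0,0,0,0,0,0.15,0],[0,0,0,0,0,0.2,0],[0,0,0,0,0,0.2,0],[0,0,0,0,0,0.2,0],[0,0,0,0,0,0.1,0],[0,0,0,0,0,0,0]]]}}

```text
clock: 12.8
eef_pos: [498.3, 165.8, 57.5]
tool_rot: [3.14, 0.002, -0.145]
force: [-0.4, -0.8, 0.1]
width: 85.2
gripper_force: 0.0
```

```bash
python3 -c "
from h import *
p=ctrl.get_image('side');save(p,'s8.png',(220,170,380,290),5)
plan(fk(0,122,34),FY)"
```

```text
t 12.85 pos [499.  166.1  58.8] rpy [ 3.141  0.    -0.145] F [0.4 0.2 0.3] w 85.4 gf 0.0 yaw of y -0.145
turn [ 0.001  0.    -0.004] then shift [-0.015 -0.009  0.165] min rows 0.021495556551145302 0.49882998834548153
```

View pics/s8.png

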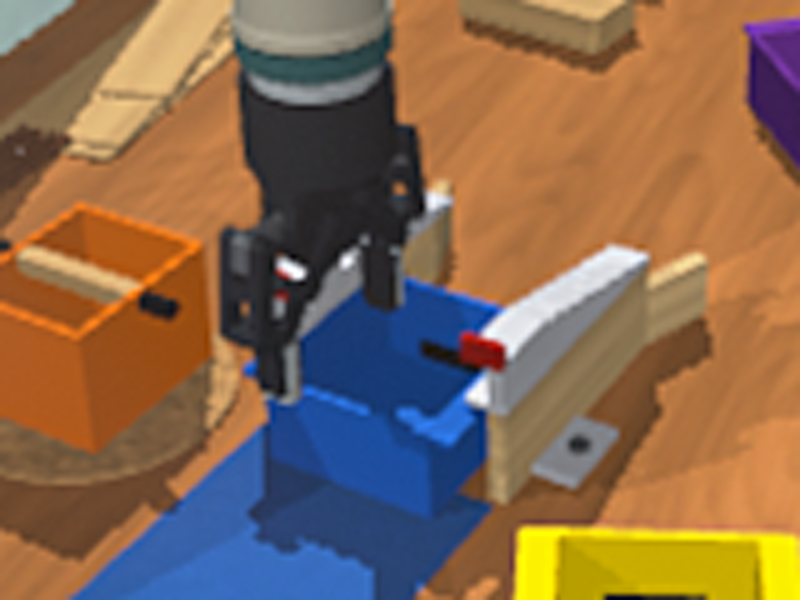

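The open fingers straddle the large tub's far end wall: front finger at crop (280,390), rear one inside at (385,290). That uses up my picture views, so from here I check by numbers.

Emit:
{"name": "step_arm", "arguments": {"series": [[[0,0,-0.004,-0.015,-0.009,0.08,0],[0,0,0,0,0,0.08,0],[0,0,0,0,0,0,0],[0,0,0,0,0,0,0.5],[0,0,0,0,0,0,0.8],[0,0,0,0,0,0,1],[0,0,0,0,0,0,1],[0,0,0,0,0,0,1],[0,0,0,0,0,0,1]]]}}

```text
clock: 13.75
eef_pos: [495.6, 168.6, 35.7]
tool_rot: [-3.141, -0.0, -0.141]
force: [-0.2, 0.3, 0.5]
width: 0.1
gripper_force: 0.0
```

```bash
python3 -c "
from h import *
plan(fk(0,233,34),FY)"
```

```text
t 13.75 pos [495.6 168.6  35.7] rpy [-3.141 -0.    -0.141] F [-0.2  0.3  0.5] w 0.1 gf 0.0 yaw of y -0.141
turn [-0.    -0.     0.002] then shift [ 0.009 -0.736  0.012] min rows 0.0093862783173393 2.2081374983763635
```

```bash
cat >> h.py <<'E'
def big():
    c,s=np.cos(FY),np.sin(FY)
    for v in ("side","top"):
        p=ctrl.get_image(v);np.save("pics/"+v+".npy",p["img"])
        for r in ctrl.recognise(p,"large_mid"):
            X=atz(p,r["centre"],28);d=X[:2]-FK;f=[round(c*d[0]+s*d[1]),round(-s*d[0]+c*d[1])]
            if abs(f[0])<150 and -150<f[1]<320: print(v,round(r["score"],2),np.round(r["centre"]),"fork xy",f)
E
python3 -c "
from h import *
big()"
```

```text
top 0.59 [275. 193.] fork xy [8, 47]
```

Emit:
{"name": "step_arm", "arguments": {"series": [[[0,0,0,0.004,-0.05,0,1],[0,0,0,0.004,-0.08,0,1],[0,0,0,0,-0.08,0,1],[0,0,0,0,-0.1,0,1],[0,0,0,0,-0.1,0,1],[0,0,0,0,-0.1,0,1],[0,0,0,0,-0.06,0,1],[0,0,0,0,0,0,1]]]}}

```text
clock: 14.75
eef_pos: [508.7, 255.3, 35.5]
tool_rot: [-3.141, -0.0, -0.138]
force: [0.6, 0.4, -0.4]
width: -0.1
gripper_force: 0.0
```

```bash
python3 -c "
from h import *
where();a=np.load('pics/side.npy').astype(int);big();b=np.load('pics/side.npy').astype(int)
m=(abs(a-b).sum(2)>60);m[:225]=0;ys,xs=np.where(m);print(m.sum(),xs.min(),xs.max(),ys.min(),ys.max())"
```

```text
t 14.75 pos [508.7 255.3  35.5] rpy [-3.141 -0.    -0.138] F [ 0.6  0.4 -0.4] w -0.1 gf 0.0 yaw of y -0.138
side 0.72 [299. 251.] fork xy [-3, 73]
top 0.6 [276. 195.] fork xy [0, 44]
6641 244 612 225 399
```

```bash
python3 -c "
from h import *
p=ctrl.get_image('side');c,s=np.cos(FY),np.sin(FY)
def F(X): d=X[:2]-FK;return np.round([c*d[0]+s*d[1],-s*d[0]+c*d[1]],1)
for u,v,z in [(432,517,0),(432,435,56),(245,370,56),(490,500,0),(485,340,102)]:
    px=[220+(u+.5)/5-.5,170+(v+.5)/5-.5];print(u,v,z,F(atz(p,px,z)))
im=np.array(p['img'])
for y in (50,60,70,80):
  for z in (0,56): print(y,z,[np.round(proj(p,fk(x,y+60,z))).tolist() for x in (52,-52)])
# column profile down the front face and below it
for col in (290,296,302,306):
    print(col,[(r,im[r,col].tolist()) for r in range(244,286,3)])
"
```

```text
432 517 0 [-49.5 114.1]
432 435 56 [-52.  115.2]
245 370 56 [ 66.2 116.5]
490 500 0 [-69.3  87.1]
485 340 102 [-66.7  85.1]
50 0 [[276.0, 260.0], [308.0, 272.0]]
50 56 [[274.0, 244.0], [307.0, 256.0]]
60 0 [[274.0, 262.0], [306.0, 275.0]]
60 56 [[272.0, 246.0], [305.0, 258.0]]
70 0 [[271.0, 264.0], [304.0, 277.0]]
70 56 [[270.0, 248.0], [303.0, 260.0]]
80 0 [[269.0, 266.0], [302.0, 279.0]]
80 56 [[268.0, 250.0], [301.0, 262.0]]
290 [(244, [22, 58, 116]), (247, [23, 59, 118]), (250, [33, 86, 171]), (253, [26, 76, 158]), (256, [28, 78, 160]), (259, [29, 78, 161]), (262, [30, 78, 160]), (265, [32, 78, 161]), (268, [40, 67, 113]), (271, [41, 68, 116]), (274, [41, 68, 115]), (277, [42, 68, 117]), (280, [40, 64, 109]), (283, [58, 112, 196])]
296 [(244, [23, 59, 119]), (247, [23, 59, 119]), (250, [22, 57, 116]), (253, [42, 115, 224]), (256, [27, 78, 161]), (259, [28, 78, 161]), (262, [29, 78, 160]), (265, [30, 78, 160]), (268, [32, 79, 163]), (271, [40, 67, 113]), (274, [41, 68, 117]), (277, [40, 66, 113]), (280, [38, 57, 95]), (283, [43, 76, 131])]
302 [(244, [22, 59, 119]), (247, [19, 58, 118]), (250, [19, 54, 110]), (253, [44, 112, 217]), (256, [29, 79, 160]), (259, [24, 65, 134]), (262, [28, 78, 163]), (265, [30, 79, 161]), (268, [30, 79, 160]), (271, [32, 79, 162]), (274, [38, 68, 115]), (277, [37, 58, 97]), (280, [37, 58, 97]), (283, [43, 69, 121])]
306 [(244, [22, 60, 120]), (247, [22, 58, 119]), (250, [23, 58, 118]), (253, [32, 84, 168]), (256, [43, 111, 216]), (259, [21, 56, 113]), (262, [23, 58, 116]), (265, [25, 57, 114]), (268, [25, 59, 120]), (271, [27, 63, 128]), (274, [37, 62, 104]), (277, [38, 59, 99]), (280, [37, 57, 97]), (283, [34, 66, 120])]
```

Emit:
{"name": "step_arm", "arguments": {"series": [[[0,0,0,0,0,-0.3,1],[0,0,0,0,0,-0.3,1],[0,0,0,0,0,0,1],[0,0,0,0,0.2,0,1],[0,0,0,0,0.25,0,1],[0,0,0,0,0.25,0,1],[0,0,0,0,0.16,0,1],[0,0,0,0,0,0,1]]]}}

```text
clock: 15.8
eef_pos: [489.7, 120.0, 125.6]
tool_rot: [3.139, 0.001, -0.148]
force: [-0.1, 0.1, 0.6]
width: -0.2
gripper_force: 0.0
```

```bash
python3 -c "
from h import *
plan(fk(0,80,30),FY)
p=ctrl.get_image('side');im=np.array(p['img'])
for col in (284,290,296,302): print(col,[int(im[r,col,2]) for r in range(246,282)])
"
```

```text
t 15.8 pos [489.7 120.  125.6] rpy [ 3.139e+00  1.000e-03 -1.480e-01] F [-0.1  0.1  0.6] w -0.2 gf 0.0 yaw of y -0.148
turn [ 0.003  0.001 -0.008] then shift [ 0.003 -0.042  0.637] min rows 0.04549379399889153 1.9163228820772145
284 [111, 112, 180, 223, 162, 157, 159, 159, 159, 159, 160, 160, 160, 161, 162, 157, 146, 143, 134, 119, 94, 109, 116, 114, 115, 114, 115, 116, 117, 116, 114, 112, 104, 145, 198, 191]
290 [116, 117, 115, 115, 170, 208, 161, 157, 159, 159, 160, 159, 160, 159, 158, 160, 159, 159, 159, 159, 162, 149, 112, 114, 115, 114, 114, 114, 114, 115, 118, 117, 115, 113, 108, 148]
296 [118, 118, 118, 118, 116, 108, 170, 221, 161, 157, 159, 159, 159, 159, 159, 159, 159, 160, 159, 159, 159, 159, 162, 155, 128, 113, 114, 113, 116, 117, 116, 114, 114, 114, 115, 117]
302 [118, 118, 118, 116, 110, 161, 225, 214, 222, 226, 184, 155, 159, 159, 159, 160, 160, 159, 159, 159, 159, 159, 159, 160, 161, 161, 143, 110, 113, 116, 116, 116, 114, 114, 115, 116]
```

Emit:
{"name": "step_arm", "arguments": {"series": [[[0,0,-0.008,0,0,0.2,1],[0,0,0,0,0,0.2,1],[0,0,0,0,0,0.15,1],[0,0,0,0,0,0.08,1],[0,0,0,0,0,0,1],[0,0,0,0,-0.07,0,1],[0,0,0,0,-0.07,0,1],[0,0,0,0,-0.07,0,1],[0,0,0,0,-0.07,0,1],[0,0,0,0,-0.07,0,1]]]}}

```text
clock: 16.85
eef_pos: [498.0, 178.6, 31.5]
tool_rot: [-3.141, -0.001, -0.134]
force: [0.4, -0.9, 0.2]
width: -0.0
gripper_force: 0.6
```

```bash
python3 -c "
from h import *
plan(fk(0,200,30),FY)
p=ctrl.get_image('side');im=np.array(p['img'])
for col in (284,290,296,302): print(col,[int(im[r,col,2]) for r in range(246,282)])
"
```

```text
t 16.85 pos [498.  178.6  31.5] rpy [-3.141e+00 -1.000e-03 -1.340e-01] F [ 0.4 -0.9  0.2] w -0.0 gf 0.6 yaw of y -0.134
turn [-0.    -0.001  0.011] then shift [ 0.003 -0.448  0.01 ] min rows 0.05529078708309236 1.3438005463922498
284 [30, 30, 32, 34, 37, 39, 38, 39, 27, 62, 125, 159, 162, 160, 160, 159, 159, 158, 159, 159, 159, 159, 159, 158, 159, 161, 160, 144, 112, 115, 114, 115, 115, 115, 116, 115]
290 [104, 101, 108, 108, 112, 121, 120, 119, 119, 120, 117, 117, 163, 195, 157, 160, 159, 159, 159, 160, 160, 159, 160, 160, 159, 159, 159, 159, 163, 149, 115, 116, 115, 115, 115, 115]
296 [118, 117, 118, 119, 118, 119, 118, 118, 117, 111, 167, 232, 225, 231, 229, 181, 152, 159, 159, 159, 159, 159, 159, 160, 159, 159, 159, 159, 159, 159, 161, 153, 127, 111, 115, 118]
302 [23, 84, 129, 120, 118, 118, 119, 118, 115, 118, 129, 143, 196, 236, 230, 230, 234, 224, 153, 124, 111, 114, 115, 115, 114, 115, 114, 114, 113, 113, 113, 109, 100, 101, 115, 117]
```

Emit:
{"name": "step_arm", "arguments": {"series": [[[0,0,0.006,0.003,-0.07,0,1],[0,0,0.005,0,-0.07,0,1],[0,0,0,0,-0.08,0,1],[0,0,0,0,-0.08,0,1],[0,0,0,0,-0.08,0,1],[0,0,0,0,-0.08,0,1],[0,0,0,0,-0.07,0,1],[0,0,0,0,-0.05,0,1],[0,0,0,0,-0.03,0,1],[0,0,0,0,0,0,1]]]}}

```text
clock: 17.9
eef_pos: [511.1, 268.8, 31.0]
tool_rot: [-3.141, -0.0, -0.142]
force: [-0.0, 0.8, -0.1]
width: 0.1
gripper_force: 0.0
```

Emit:
{"name": "step_arm", "arguments": {"series": [[[0,0,0,0,0.04,0,1],[0,0,0,0,0.04,-0.1,1],[0,0,0,0,0,-0.3,1],[0,0,0,0,0,-0.3,1],[0,0,0,0,0,-0.3,1],[0,0,0,0,0.3,0,1],[0,0,0,0,0.3,0,1],[0,0,0,0,0.3,0,1],[0,0,0,0,0.3,0,1],[0,0,0,0,0.3,0,1],[0,0,0,0,0.3,0,1],[0,0,0,0,0,0,1]]]}}

```text
clock: 19.1
eef_pos: [469.1, -19.5, 182.6]
tool_rot: [3.139, -0.001, -0.156]
force: [-0.1, 0.5, 0.2]
width: -0.2
gripper_force: 0.0
```

```bash
python3 -c "
from h import *
where();big()
for v in ('side','top'):
    p=ctrl.get_image(v);im=np.array(p['img']);g=cv2.cvtColor(im,cv2.COLOR_RGB2HSV)
    print(v)
    # small-tub, bystanders
    for n,z in (('small_mid',43),('jar',45),('glue',65),('offcut',15)):
        r=ctrl.recognise(p,n)
        if r: print(n,np.round(r[0]['centre']),round(r[0]['score'],2))
    # expected rim corners in the picture for the tub at fork (0,175)
    for x,y,zz in ((66,60,56),(66,-60,56),(-66,-60,56),(-66,60,56)): print((x,y),np.round(proj(p,fk(x,175+y,zz)),1))
p=ctrl.get_image('top');im=np.array(p['img']);B=im[:,:,2].astype(int)-im[:,:,0]
for row in range(158,224,4): print(row,' '.join('%3d'%v for v in im[row,200:272:2,2]))
"
```

```text
t 19.1 pos [469.1 -19.5 182.6] rpy [ 3.139e+00 -1.000e-03 -1.560e-01] F [-0.1  0.5  0.2] w -0.2 gf 0.0 yaw of y -0.156
side 0.83 [275. 272.] fork xy [3, 178]
top 0.67 [234. 188.] fork xy [3, 176]
side
small_mid [236. 236.] 0.79
jar [282. 190.] 0.74
glue [207. 320.] 0.69
offcut [332. 171.] 0.7
(66, 60) [240.1 268.2]
(66, -60) [269.  243.3]
(-66, -60) [310.7 258.2]
(-66, 60) [284.  286.2]
top
small_mid [268. 149.] 0.51
jar [358. 131.] 0.64
glue [163. 171.] 0.79
offcut [437. 162.] 0.58
(66, 60) [217.  163.3]
(66, -60) [255.5 169.7]
(-66, -60) [247.9 212.6]
(-66, 60) [209.2 206. ]
158  54  55  55  55  55  55  56  56  56  55  56  56  49  42  40  38  38  38  38  38  38  38  38  39  40  46  51  50  54  54  55  56  53  52  64  79
162  62  61  59  58  57  57  57  75 101 100  88  74  67  62  59  56  55  54  53  54  48  39  39  46  45  43  40  40  41  44  48  64  68  70 102 135
166  68  67  67  66  65  64  63  98 144 168 170 170 169 167 163 153 143 137 130 118  88  77  79  79  72  68  64  62  62  62  60  46  88 126 140 109
170  67  67  68  68  68  68  76 130 149 106 113 130 139 151 161 164 167 
[... 1299 characters left out ...]
 166 168 170 170 170 171 171 171 171 171 168 164 159 153 147 151 111  92  86  95 105 112 118 123 128 131 134
210  42  40  39  39  41  47  51  55  63  71  78  77  83  91  99 110 125 137 145 155 164 168 170 172 148  97  86  96 106 112 119 124 127 131 133 137
214  50  44  42  39  40  44  45  46  46  46  45  46  45  44  41  40  43  44  47  55  67  92 104 115 105  86  97 106 113 119 124 127 131 134 137 138
218  65  65  65  66  66  66  67  65  64  62  58  56  50  49  48  45  41  42  50  60  61  62  61  70  86  97 106 113 119 124 128 131 134 136 138 140
222  63  64  62  63  63  62  62  62  61  62  63  64  64  65  65  61  60  58  59  60  61  61  66  86  97 106 113 118 123 128 130 134 136 138 140 141
```

```bash
python3 -c "
from h import *
print(ctrl.finish_job())"
```

```text
the job is handed in; nothing more can be done
None
```

Job handed in at about 19 s of robot time: the small orange tub stands upright on the cork mat. The large blue tub measures about (0–3, 176) mm in the fork's frame, on the blue patch and clear of the fork, and the jar, glue bottle and offcut show no movement. My last look at the large tub was by pixel measurement only, as the picture views were used up, and one try at gripping its end wall failed without moving it, so I pushed it out from inside.

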